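Lock the microscope case

ROBOT

A 6-joint arm with a two-finger parallel gripper is mounted at the origin on the work surface. World frame = base frame: x ahead of the robot, y to its left, z up, the work surface at z = 0. Lengths are in mm, angles in degrees, forces in N, time in s.
With the tool pointing down it reaches from about 300 to 850 mm from the base axis. Payload 4.2 kg.
Tool frame: the origin (TCP) lies between the finger pads; the fingertips stand 22 mm ahead of it and the grasp point (between the pads) lies 3 mm ahead of it; z points along the fingers, y is the direction in which the jaws open and shut (so a half turn about z gives the same grasp; the last joint's range is limited). The gripper opens to 91 mm and grips with 3 to 60 N. Pads are 32 mm wide; open, the fingers measure 118 mm over their backs; the gripper's body (76 mm by 178 mm) begins 60 mm behind the grasp point.
Start: joints at [-73.167, 18.312, 89.639, -0, 72.044, -1.146], TCP at [177.492, -546.938, 202.776] pointing down, gripper open.
Joint ranges: [-177.97, 177.97], [-48.28, 115.42], [12.27, 149.76], [-77.06, 257.06], [2.81, 150.46], [-146.56, 146.56]. Speed limits (degrees/s): [147.25, 147.25, 180, 180, 180, 180].

INTERFACE

Orientations are given as [roll, pitch, yaw] about the fixed x, y, z axes, in that order (R = Rz(yaw) Ry(pitch) Rx(roll)).
In Python, from workcell import * gives the robot as it stands.
- The arm moves only by the shell command python3 -m jog 'ROWS' [OPENING] [FORCE]. ROWS is text: rows parted by semicolons, each of 6 numbers parted by spaces: the shift along the tool's x, y, z in units of 0.5 m (1.0 is 0.5 m), then the turn, a rotation vector about the tool's x, y, z in units of pi/2 rad (1.0 is pi/2 rad). A call has 1 to 20 rows; each row is the pose to reach, as a shift and turn from the pose measured when the call began, along the tool's axes at that moment; what a row does not reach only later rows make up. A row lasts 1/12 s, in which the tool goes at most 41.7 mm and 7.16 degrees, less where a joint would pass 70% of its speed; a pose out of reach is approached as far as the arm can. A call with a number of a shift or a turn outside -1 to 1 is refused whole. A call with a gripper value outside its range is refused whole. OPENING is the opening, from -1 (shut) to 1 (fully open), set as the call begins (- or left out, the last holds). The fingers move at their own pace and stop on an object; FORCE is the grip in N (left out, the last holds). Time passes only in rows, so rows that repeat a pose let the fingers close. It gives the time, the measured TCP pose, the force and the opening at its end, in the units of the state.
- state(): the state, without advancing time (a new reading comes with each control period).
- grab_frame(name): name is "side" or "top"; returns the picture (420x560x3 uint8, red, green, blue); there is no depth.
- calibration(name): a dict with "mtx" (3x3 intrinsics, pixels), "distortion" ([k1, k2, p1, p2, k3] as OpenCV has them; the pictures are not rectified), "rvec" (rotation vector, rad) and "tvec" (3), from world to camera coordinates, as OpenCV has them. Camera axes: x right, y down, z forward; pixel columns grow to the right and rows downward; lengths in mm; the calibration is good to about 2 mm. A picture is of the moment at which its call begins. calibration takes no time and is no camera call.
- job_done(): hands the job in, once; it reports no verdict.
Trained networks look in the newest picture that a camera, given by its name, has taken for a name from the list of things; names that differ only in an ending like _2 or _b are one class to them, and where a whole thing is asked for, a point or a joint stands for the part that bears it (a point fixed in the world has none). Each returns a list of dicts, best first, with "confidence" (0 to 1); they miss things now and then, are a little off and sometimes report something else, mostly with a low value. They report only what shows in the picture. A call takes as long as a camera call. They do not tell look-alikes from the thing itself.
- spot_in(query, camera): "rect" ([left, top, right, bottom] in pixels, round what is visible of it).
- tip_of(query, camera): "location" ([column, row] in pixels: a listed point, or the origin of a listed thing).
The state is a dict: "time_s": time; "qpos": joint angles; "qvel": joint speeds; "effort": joint torques, N m; "ee_pos": TCP position; "ee_rot": TCP orientation; "force": force on the tool from outside, world axes, zero at the start; "torque": the same for the moment, N m; "gripper_width": finger opening in mm.
Only numpy, scipy, OpenCV 4.12 (cv2) and the standard library are available. Lean on these libraries where they do the work, as an engineer would, in place of code of your own. Each camera call takes 0.05 s, during which the arm holds its last target. There are 200 camera calls.

TASK

Lock the wooden microscope case that lies on the bench: turn the slotted disc on its lid by the peg until the slot lines up with the flat steel bar, then push the bar by its upright tab through the disc and fully home into the keeper. Do it with fingertip pushes only: never pinch or lift the bar or the disc's peg, do not ram them, and leave the lenses, bottle, tools and other small things round about where they stand.

Things in the scene. Friction and masses are not known exactly. Their poses are not given: they have to be found in the camera images.
- case: Wooden microscope case lying flat, fixed, 360 (x) x 260 (y) x 100 mm high. Origin: centre of its underside, on the bench; z up. The lock lies along the lid's middle (y = 0); the bar is pushed towards the case's +x. A dark base plate on the lid has its top 104 mm above the bench. From tail to front in x: guide channel, disc (axis at +45 mm), keeper.
- guide_end (a point): Point on the base plate where the bar's open-topped guide channel ends, 7 mm before the disc's rim; axes as the case's. The channel runs 118 mm back from here (-x); its walls are 8 mm high, 15 mm apart and 27 mm over their outsides, so above them the fingertips can follow the bar's tab.
- disc: Aluminium disc, 72 mm across, lying flat, turning about the vertical; stays where left (about 3 N at its peg turns it). Origin: on its axis, at the base plate's top. Two cheeks 14 mm high leave an open slot 16 mm wide along the disc's x axis; in line when that is parallel to the case's x, either way round. Starts 0.5 to 1.57 rad out of line; stops 0.6 rad past each of its two in-line positions.
- peg_top (a point): Centre of the top of the disc's round upright peg, 10 mm thick, at the disc's own (x, y) = (0, -26) mm, standing from the cheek's top (14 mm above the disc's origin) to 38 mm above that origin. It starts on the keeper's half of the disc; with the slot in line either way it stands at the side, clear of the bar.
- bar: Flat steel bar, loose, 0.1 to 0.2 kg, lying in the guide: 112 (x) x 12 (y) x 10 mm, half-round nose at +x, along the case's x. Origin: centre of its underside, on the base plate. At its tail (x = -56 to -51 mm) an upright tab 24 mm wide (y) rises from 10 to 34 mm above the underside; push its rear (-x) face, under 3 N. Home after 110 to 122 mm; its tail is then still 8 mm clear of the disc.
- bar_nose (a point): Foremost point of the bar's nose, at the level of its underside; on the bar's own x axis at +56 mm.
- keeper_mouth (a point): Centre of the keeper's mouth on the base plate, 42 mm past the disc's axis; axes as the case's. The keeper is an aluminium pocket 18 mm wide, 13 mm high and 26 mm deep along +x, closed at its back, where the bar stops.
- objective: Microscope objective lens standing upright on the case's lid, 26 mm across, 42 mm high; origin at its foot. Leave it.
- eyepiece: Black eyepiece standing upright on the case's lid, 30 mm across, 34 mm high; origin at its foot. Leave it.
- oil_bottle: Small amber bottle on the bench, 36 mm across, 70 mm high; origin at its foot. Leave it.
- lens_tube: Lens tube standing on the bench, 34 mm across, 60 mm high; origin at its foot. Leave it.
- slide_box: Wooden slide box on the bench, 80 x 100 x 32 mm; origin at centre of its underside. Leave it.
- focus_knob: Loose focusing knob on the bench, 42 mm across, 30 mm high; origin at its foot. Leave it.
- driver: Screwdriver lying on the bench. Leave it.
Not all that is in view belongs to the job. Of the things shaped like the bar, the steel one is meant.

How it is judged:
By the outcome, as a careful person would: the job done as asked, in the order asked, and still so for the second after the job is handed in, with the robot touching nothing.
It also fails if it takes over 51 s, if anything falls off the work surface, if the arm or the gripper's body presses on something with over 40 N, if the wrist force passes 120 N, or if a joint passes its speed limit or range.

## Working session

There is one attempt and no reset: what is moved stays moved. The work goes in short steps, Python scripts to look and compute and a shell command to move; the robot and the scene stay as the last step left them, time stands still between calls to the robot, and variables do not carry over. Pictures are saved under pics/ and viewed, about 8 in all and at most 12, crops included, and the job is handed in when it is done.

```bash
mkdir -p pics; cat > h.py <<'E'
from workcell import *
import numpy as np, cv2
def cam(n):
    c=calibration(n); R=cv2.Rodrigues(np.array(c["rvec"],float))[0]
    return np.array(c["mtx"],float),np.array(c["distortion"],float),R,np.array(c["tvec"],float).ravel()
def onz(n,px,z):
    K,d,R,t=cam(n); u=cv2.undistortPoints(np.array([[px]],float),K,d).ravel()
    C=-R.T@t; r=R.T@np.array([u[0],u[1],1]); return C+r*(z-C[2])/r[2]
def proj(n,P):
    K,d,R,t=cam(n); return cv2.projectPoints(np.array(P,float).reshape(-1,3),cv2.Rodrigues(R)[0],t,K,d)[0].reshape(-1,2)
def save(n,name,crop=None,s=1):
    im=grab_frame(n)
    o=im if crop is None else im[crop[1]:crop[3],crop[0]:crop[2]]
    cv2.imwrite("pics/"+name,cv2.resize(o,None,fx=s,fy=s,interpolation=cv2.INTER_CUBIC)[:,:,::-1]); return im
E
python3 - <<'E'
from h import *
a=save("top","t0.png"); b=save("side","s0.png")
Z={"case":0,"guide_end":104,"disc":104,"peg_top":142,"bar":104,"bar_nose":104,"keeper_mouth":104}
for n in("top","side"):
    K,d,R,t=cam(n);print(n,"C",(-R.T@t).round())
    for q in Z:
        for r in tip_of(q,n)[:3]: print(q,round(r["confidence"],2),np.round(r["location"],1),onz(n,r["location"],Z[q]).round(1)[:2])
E
```

```text
top C [ 309.   23. 1181.]
case 0.65 [278.9 172.3] [5.755e+02 1.000e-01]
case 0.52 [301.  175.4] [568.3 -62.2]
guide_end 0.79 [277.9 165.2] [570.6   5.1]
guide_end 0.19 [130.4 150.6] [599.5 386.9]
disc 0.57 [263.1 155.4] [595.4  43.8]
peg_top 0.74 [256.1 152.3] [592.8  60.6]
bar 0.71 [301.3 177.3] [540.6 -55.6]
bar 0.68 [386.5 160.8] [ 590.8 -276.8]
bar 0.67 [363.7 277.5] [ 290.1 -215.6]
bar_nose 0.57 [352.4 257.9] [ 338.3 -187.1]
bar_nose 0.53 [371.8 152. ] [ 613.1 -238.4]
bar_nose 0.51 [281.3 162.3] [578.5  -3.5]
keeper_mouth 0.82 [249.2 147.4] [615.7  80.2]
side C [304. 964. 763.]
case 0.55 [253.  244.4] [572.9  -4. ]
case 0.25 [180.4 367.1] [626.  423.5]
guide_end 0.93 [253.6 216.4] [562.8   8.2]
disc 0.94 [241.3 222.9] [587.6  42.7]
peg_top 0.84 [238.1 216.1] [586.8  67.8]
bar 0.75 [264.4 204.1] [547.1 -56.2]
bar 0.71 [359.4 207.7] [287.1 -76.7]
bar 0.47 [262.8 189.7] [ 568.1 -132.8]
bar_nose 0.78 [341.6 214.3] [332.7 -36.9]
bar_nose 0.7 [255.8 217.5] [555.8  12.4]
keeper_mouth 0.8 [229.9 229.1] [609.6  74.3]
```

```bash
python3 - <<'E'
import cv2,numpy as np
a=cv2.imread("pics/t0.png");b=cv2.imread("pics/s0.png")
cv2.imwrite("pics/both.png",cv2.resize(np.vstack([a,b]),(800,1200))[:600]); cv2.imwrite("pics/t0b.png",cv2.resize(a,(800,600)))
E
```

```text
(no output)
```

View pics/t0b.png

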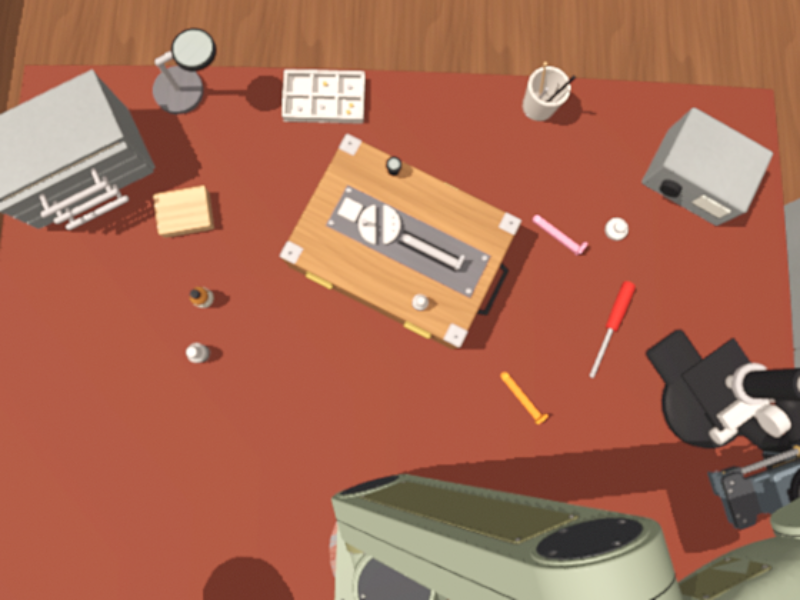

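View pics/s0.png

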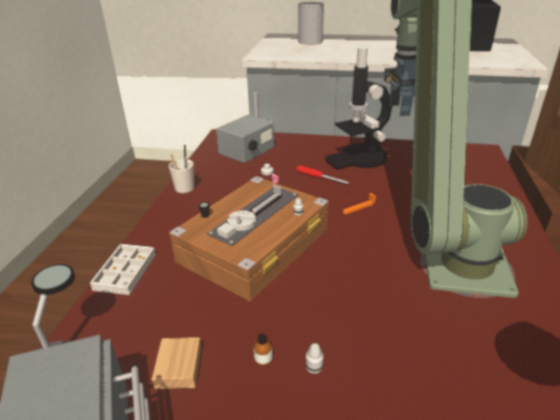

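The top view shows the case with the lock bar (tab at about (463,262)/800) running up-left to the disc at (380,225) and the keeper at (350,208). The pink and orange bars are decoys. In the side view the disc is at (241,221). Next I'll fit the case pose.

```bash
cat > fit.py <<'E'
from h import *
from scipy.optimize import least_squares
D=[("top",(570/2.0*0+277.9,165.2),(2,0,104)),("top",(263.1,155.4),(45,0,104)),("top",(249.2,147.4),(87,0,104)),
("side",(253.6,216.4),(2,0,104)),("side",(241.3,222.9),(45,0,104)),("side",(229.9,229.1),(87,0,104)),
("top",(278.9,172.3),(0,0,0)),("side",(253,244.4),(0,0,0)),
]
def W(p,q):
    c,s=np.cos(p[2]),np.sin(p[2]); q=np.atleast_2d(q).astype(float)
    return np.c_[p[0]+c*q[:,0]-s*q[:,1],p[1]+s*q[:,0]+c*q[:,1],q[:,2]]
if __name__=="__main__":
    f=lambda p:np.concatenate([proj(n,W(p,m))[0]-u for n,u,m in D])
    r=least_squares(f,[570,0,1.1],loss="soft_l1",x_scale=[10,10,.1]); p=r.x; print(p,np.degrees(p[2])); print(f(p).reshape(-1,2).round(1))
    np.save("p.npy",p)
    for n,c,s in(("top",(190,85,375,245),4),("side",(165,165,340,290),4.5)):
        im=cv2.imread(f"pics/{n[0]}0.png")[c[1]:c[3],c[0]:c[2]]; im=cv2.resize(im,None,fx=s,fy=s,interpolation=cv2.INTER_CUBIC)
        def poly(P,col,cl=True):
            u=((proj(n,W(p,P))-[c[0],c[1]]+.5)*s).astype(int); cv2.polylines(im,[u],cl,col,1)
        poly([(-180,-130,100),(180,-130,100),(180,130,100),(-180,130,100)],(0,255,0))
        poly([(45+36*np.cos(a),36*np.sin(a),118) for a in np.linspace(0,6.28,40)],(255,0,0))
        poly([(-120,0,104),(113,0,104)],(0,255,255),False)
        cv2.imwrite(f"pics/{n}_fit.png",im); print(im.shape)
E
python3 fit.py
```

```text
[570.47211141   2.21161434   1.07934969] 61.842181992492435
[[ 0.4 -0.3]
 [ 0.7  1.4]
 [ 0.5  1.6]
 [-2.8 -1.1]
 [-1.4 -0.3]
 [-1.2  1. ]
 [-0.8  1.7]
 [ 0.4  1.4]]
(640, 740, 3)
(562, 788, 3)
```

View pics/top_fit.png

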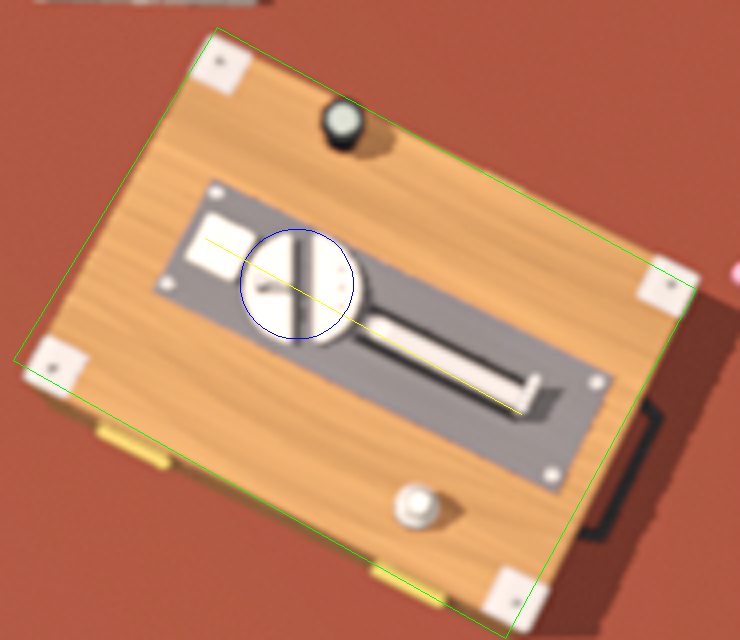

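View pics/side_fit.png

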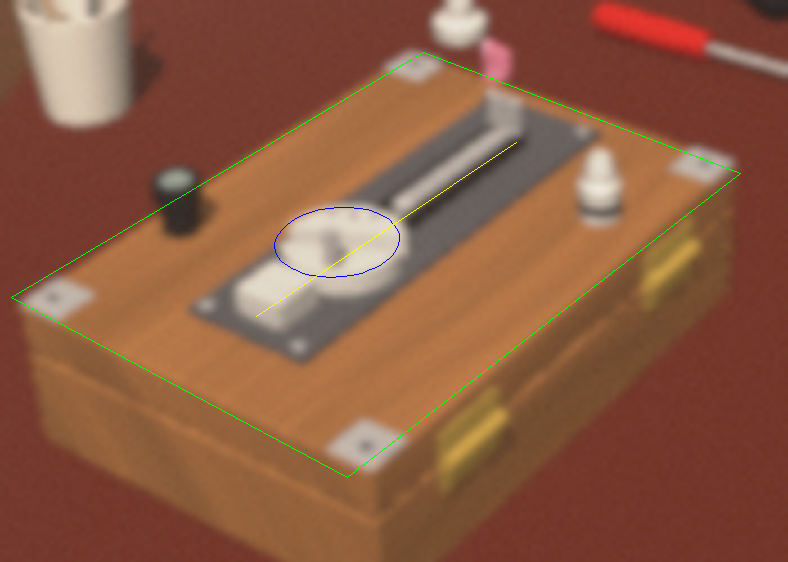

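The corners show the net-based fit is off by a few pixels (the disc in the top view is at crop (305,288), against a fit of (297,284)). I'll refit with the hand-read lid corners, screws and disc.

```bash
cat > fit2.py <<'E'
from fit import *
T=lambda x,y:(190+x/4-.5,85+y/4-.5); S=lambda x,y:(165+x/4.5-.5,165+y/4.5-.5)
D=[("top",T(207,33),(180,130,100)),("top",T(700,286),(-180,130,100)),("top",T(535,634),(-180,-130,100)),("top",T(22,370),(180,-130,100)),
("side",S(20,294),(180,130,100)),("side",S(420,50),(-180,130,100)),("side",S(738,168),(-180,-130,100)),("side",S(362,470),(180,-130,100)),
("top",T(305,287),(45,0,118))]
mid=[("top",T(192,238)),("top",T(574,428)),("side",S(252,326)),]
# screws: (x1,+-w),(x2,+-w)
sc=[("top",T(216,192),0,1),("top",T(168,284),0,-1),("top",T(597,382),1,1),("top",T(552,475),1,-1),("side",S(206,305),0,1),("side",S(298,346),0,-1),("side",S(583,132),1,-1)]
def f(p):
    # per-camera pixel offsets (calib error) tiny prior
    off={"top":p[6:8],"side":p[8:10]}
    e=[proj(n,W(p,m))[0]+off[n]-u for n,u,m in D]
    e+=[proj(n,W(p,(p[3+i],s*p[5],104)))[0]+off[n]-u for n,u,i,s in sc]
    return np.concatenate(e+[p[6:]/1.0])
r=least_squares(f,[570,0,1.08,120,-130,30,0,0,0,0],loss="soft_l1",x_scale=[10,10,.1,10,10,10,1,1,1,1]); p=r.x
print(p.round(2),np.degrees(p[2])); print(f(p)[:-4].reshape(-1,2).round(1))
np.save("p.npy",p[:3]); np.save("off.npy",p[6:])
off={"top":p[6:8],"side":p[8:10]}
def loc(n,px,z): 
    q=onz(n,np.array(px)-off[n],z)[:2]-p[:2]; c,s=np.cos(p[2]),np.sin(p[2]); return np.array([c*q[0]+s*q[1],-s*q[0]+c*q[1]]).round(1)
print("nose top",loc("top",T(368,318),114)," tab top ctr",loc("top",T(532,388),138),"tab ends",loc("top",T(535,377),138),loc("top",T(520,410),114))
print("nose side",loc("side",S(396,205),114),"tab side top",loc("side",S(505,95),138))
print("peg net top",loc("top",(256.1,152.3),142),"side",loc("side",(238.1,216.1),142))
print("slot ends top",loc("top",T(300,236),118),loc("top",T(302,338),118))
print("eyep/obj",loc("top",T(343,120),134),loc("top",T(418,498),142))
E
python3 fit2.py; sed -n 1,1p p.npy >/dev/null
python3 - <<'E'
import cv2,numpy as np
a=cv2.imread("pics/t0.png")[130:185,230:300];b=cv2.imread("pics/s0.png")[200:250,205:275]
r=lambda i:cv2.resize(i,(560,int(i.shape[0]*8)),interpolation=cv2.INTER_CUBIC)
m=np.hstack([cv2.resize(a,(400,314),interpolation=3),cv2.resize(b,(400,314),interpolation=3)])
cv2.imwrite("pics/disc.png",m)
E
```

```text
[ 5.7041e+02 -5.8000e+00  1.1300e+00  1.2739e+02 -1.4790e+02 -3.4230e+01
 -5.4000e-01  2.8000e-01  2.3000e-01  1.7000e-01] 64.68377785613627
[[-45.3  86.5]
 [-42.1  86.6]
 [ 42.2 -89.7]
 [ 47.7 -83.6]
 [ 78.7  38.7]
 [ 70.3  24.1]
 [-72.7 -26.6]
 [-75.9 -37.7]
 [  0.2   0.3]
 [  0.1   0.1]
 [ -0.1  -0.1]
 [  0.3  -0.4]
 [  0.1  -0.1]
 [  0.    0. ]
 [  0.1   0. ]
 [ -0.4  -0.2]]
nose top [ 1.3 -1.5]  tab top ctr [-111.2   -2.2] tab ends [-109.8   -9.3] [-111.1    8.3]
nose side [-1.8  0.1] tab side top [-110.7    2. ]
peg net top [68.7  7. ] side [73.3 15.7]
slot ends top [ 63.7 -29. ] [32.4 30. ]
eyep/obj [  71.7 -105.4] [-78.5  92. ]
```

View pics/disc.png

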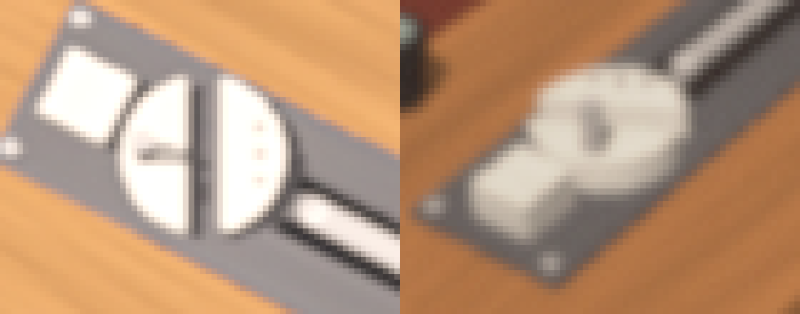

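I had the case's y axis mirrored for the corners (case +y is at the lower left in the image). I'll fix that and refit.

```bash
sed -i 's/,130,100)/,QQ,100)/g; s/,-130,100)/,130,100)/g; s/,QQ,100)/,-130,100)/g; s/-120,30,0/-130,-30,0/' fit2.py
cat >> fit2.py <<'E'
C2=lambda x,y:(230+x*70/400-.5,130+y*55/314-.5)
print("slot2",loc("top",C2(204,76),118),loc("top",C2(205,236),118),"peg",loc("top",C2(149,127),142),"pegbase",loc("top",C2(148,150),118))
print("disc ctr",loc("top",T(305,287),118))
E
python3 fit2.py
```

```text
Traceback (most recent call last):
  File "fit2.py", line 15, in <module>
    r=least_squares(f,[570,0,1.08,120,-130,30,0,0,0,0],loss="soft_l1",x_scale=[10,10,.1,10,10,10,1,1,1,1]); p=r.x
  File "fit2.py", line 13, in f
    e+=[proj(n,W(p,(p[3+i],s*p[5],104)))[0]+off[n]-u for n,u,i,s in sc]
        ~~~~^^^^^^^^^^^^^^^^^^^^^^^^^^^^
  File "h.py", line 10, in proj
    K,d,R,t=cam(n); return cv2.projectPoints(np.array(P,float).reshape(-1,3),cv2.Rodrigues(R)[0],t,K,d)[0].reshape(-1,2)
            ~~~^^^
  File "h.py", line 4, in cam
    c=calibration(n); R=cv2.Rodrigues(np.array(c["rvec"],float))[0]
ValueError: time passes only in moves, steps and waits
```

```bash
sed -i 's/^def cam/from functools import lru_cache\n@lru_cache(None)\ndef cam/' h.py; sed -i 's/120,-130,30,/120,-130,-30,/;s/(180,130,100)),("top",T(700,286),(-180,130/(180,130,100)),("top",T(700,286),(-180,130/' fit2.py; grep -n "^D=" -A1 fit2.py; python3 fit2.py 2>&1 | tail -28; python3 -c "
from h import *;s=state();print(s['time_s'],s['ee_pos'],s['ee_rot'])"
```

```text
3:D=[("top",T(207,33),(180,-130,100)),("top",T(700,286),(-180,-130,100)),("top",T(535,634),(-180,130,100)),("top",T(22,370),(180,130,100)),
4-("side",S(20,294),(180,-130,100)),("side",S(420,50),(-180,-130,100)),("side",S(738,168),(-180,130,100)),("side",S(362,470),(180,130,100)),
[ 5.7001e+02 -3.4300e+00  1.1100e+00  1.2562e+02 -1.4922e+02 -3.3940e+01
 -2.4000e-01  2.0000e-02  2.0000e-01  5.0000e-02] 63.832135748139606
[[ 1.9 -0. ]
 [ 0.6 -1.6]
 [-2.7  0.1]
 [ 0.2  0.9]
 [-0.3  1.1]
 [-1.1 -0.1]
 [ 0.1 -1.2]
 [ 1.1  0.2]
 [-0.3 -0.1]
 [ 0.5 -0.2]
 [ 0.1 -0.7]
 [-0.1  0.6]
 [-0.6  0.5]
 [ 0.  -0.2]
 [-0.4 -0.1]
 [ 0.3  0.2]]
nose top [-0.2 -1.9]  tab top ctr [-112.7   -4.3] tab ends [-111.3  -11.4] [-112.8    6.2]
nose side [-3.4 -0.9] tab side top [-112.2   -0.6]
peg net top [67.   7.5] side [71.5 15.8]
slot ends top [ 62.6 -28.4] [30.4 30. ]
eyep/obj [  71.7 -104.7] [-81.5  90.3]
slot2 [ 61.8 -30.9] [27.3 33.8] peg [68.8  6.9] pegbase [68.  10.9]
disc ctr [44.2 -0.3]
0.8 [ 177.46972251 -546.9361349   202.78055569] [1.79994716e+02 9.16421495e-04 1.79788037e+01]
```

```bash
cat > go.py <<'E'
from h import *
from scipy.spatial.transform import Rotation as Ro
p=np.load("p.npy"); DEG=np.degrees(p[2])
def w(x,y): c,s=np.cos(p[2]),np.sin(p[2]); return p[0]+c*x-s*y,p[1]+s*x+c*y
def rows(targets):
    "targets: world x,y,z,yaw; prints shift/turn in jog units from the present pose"
    s=state(); R=Ro.from_euler("xyz",s["ee_rot"],degrees=True); print("t",round(s["time_s"],2),np.round(s["ee_pos"],1),np.round(s["ee_rot"],1),np.round(s["force"],1))
    for x,y,z,yaw in targets:
        d=R.inv().apply(np.array([x,y,z])-s["ee_pos"])/500
        t=(R.inv()*Ro.from_euler("xyz",[180,0,yaw],degrees=True)).as_rotvec()/(np.pi/2)
        print(np.round((x,y,z,yaw),1),"->"," ".join(f"{v:.4f}" for v in np.r_[d,t]),"dist",round(500*np.linalg.norm(d)))
E
python3 - <<'E'
from go import *
print("scope base",onz("top",(480,282),0),onz("side",(360,155),0))
K=onz("side",(360,155),0)
for z in(0,150,250,300,350): print(z,proj("side",[(285,-520,z),(K[0],K[1],z)]).round())
x,y=w(96.2,-7)
rows([(177,-547,330,18),(180,-350,330,18),(480,-30,330,31),(x,y,230,31),(x,y,146,31)])
E
```

```text
scope base [ 280.56715605 -567.43245282    0.        ] [ 2.94374637e+02 -6.19305055e+02  1.13686838e-13]
0 [[362. 167.]
 [360. 155.]]
150 [[365. 129.]
 [363. 118.]]
250 [[368. 101.]
 [366.  91.]]
300 [[369.  86.]
 [367.  77.]]
350 [[370.  71.]
 [368.  62.]]
t 0.8 [ 177.5 -546.9  202.8] [180.   0.  18.] [0.1 0.5 0.1]
[ 177 -547  330   18] -> -0.0009 -0.0001 -0.2544 0.0001 0.0000 -0.0002 dist 127
[ 180 -350  330   18] -> 0.1264 -0.3731 -0.2545 0.0001 0.0000 -0.0002 dist 234
[480 -30 330  31] -> 0.8946 -0.7966 -0.2545 0.0001 0.0000 -0.1447 dist 612
[618.7  79.8 230.   31. ] -> 1.2263 -0.9199 -0.0545 0.0001 0.0000 -0.1447 dist 767
[618.7  79.8 146.   31. ] -> 1.2263 -0.9199 0.1135 0.0001 0.0000 -0.1447 dist 769
```

```bash
python3 -m jog '0.126 -0.373 -0.25 0 0 0;0.126 -0.373 -0.25 0 0 0;0.126 -0.373 -0.25 0 0 0;0.126 -0.373 -0.25 0 0 0;0.126 -0.373 -0.25 0 0 0;0.126 -0.373 -0.25 0 0 0;0.126 -0.373 -0.25 0 0 0;0.895 -0.797 -0.25 0 0 -0.145;0.895 -0.797 -0.25 0 0 -0.145;0.895 -0.797 -0.25 0 0 -0.145;0.895 -0.797 -0.25 0 0 -0.145;0.895 -0.797 -0.25 0 0 -0.145;0.895 -0.797 -0.25 0 0 -0.145;0.895 -0.797 -0.25 0 0 -0.145;0.895 -0.797 -0.25 0 0 -0.145;0.895 -0.797 -0.25 0 0 -0.145;0.895 -0.797 -0.25 0 0 -0.145;0.895 -0.797 -0.25 0 0 -0.145' -1 20
python3 - <<'E'
from go import *
x,y=w(96.2,-7)
rows([(x,y,200,31),(x,y,160,31)])
E
```

```text
time_s: 2.3
ee_pos: [483.0, -26.8, 326.4]
ee_rot: [-179.9, -0.0, 31.2]
force: [0.0, -0.2, 0.0]
gripper_width: 0.5
t 2.3 [483.  -26.8 326.4] [-179.9   -0.    31.2] [ 0.  -0.2  0. ]
[618.7  79.8 200.   31. ] -> 0.3424 -0.0416 0.2530 -0.0007 -0.0003 0.0021 dist 214
[618.7  79.8 160.   31. ] -> 0.3424 -0.0415 0.3330 -0.0007 -0.0003 0.0021 dist 240
```

```bash
python3 -m jog '0.171 -0.021 0.08 0 0 0;0.342 -0.042 0.16 0 0 0;0.342 -0.042 0.253 0 0 0;0.342 -0.042 0.253 0 0 0;0.342 -0.042 0.253 0 0 0;0.342 -0.042 0.313 0 0 0;0.342 -0.042 0.313 0 0 0;0.342 -0.042 0.313 0 0 0'
python3 - <<'E'
from go import *
x,y=w(96.2,-7)
rows([(x,y,146,31)])
a=save("top","t1.png",(215,110,320,215),4);b=save("side","s1.png",(190,140,295,245),4)
A=cv2.imread("pics/t1.png");B=cv2.imread("pics/s1.png");cv2.imwrite("pics/m1.png",cv2.resize(np.hstack([A,B]),(800,400)))
for n in("top","side"):
    for r in tip_of("peg_top",n)[:2]: print(n,r)
E
```

```text
time_s: 2.97
ee_pos: [617.3, 79.7, 166.9]
ee_rot: [-179.8, 0.3, 31.2]
force: [-0.4, -0.3, 0.1]
gripper_width: 0.2
t 2.97 [617.3  79.7 166.9] [-179.8    0.3   31.2] [-0.4 -0.3  0.1]
[618.7  79.8 146.   31. ] -> 0.0027 0.0013 0.0418 -0.0022 0.0037 0.0025 dist 21
side {'location': [239.9, 217.0], 'confidence': 0.91}
```

View pics/m1.png

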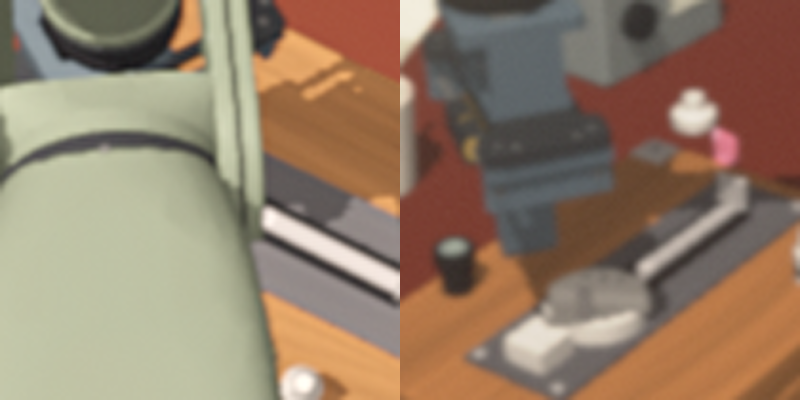

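```bash
python3 - <<'E'
from go import *
f=lambda P:[(float((u-190)*3.81+400),float((v-140)*3.81)) for u,v in proj("side",P)]
for nm,P in (("tip",(617.3,79.7,145)),("disc top",(*w(45,0),118)),("peg base",(*w(68.5,11),118)),("peg top",(*w(68.5,11),142)),("pegtop2",(*w(68.7,-10.9),142)),("keepertop",(*w(87,0),117))): print(nm,np.round(f([P])))
for n in("s0","s1"): pass
a=cv2.imread("pics/s0.png")[190:240,215:265]; b=cv2.imread("pics/s1.png")
b=b[(190-140)*4:(240-140)*4,(215-190)*4:(265-190)*4]
cv2.imwrite("pics/m2.png",np.hstack([cv2.resize(a,(400,400),interpolation=3),cv2.resize(b,(400,400),interpolation=3)]))
E
```

```text
tip [[533. 292.]]
disc top [[593. 294.]]
peg base [[583. 315.]]
peg top [[580. 285.]]
pegtop2 [[555. 275.]]
keepertop [[552. 324.]]
```

View pics/m2.png

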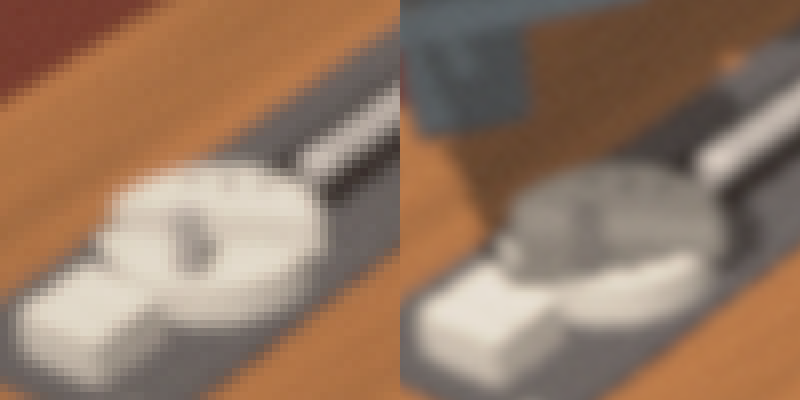

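The fingertips look about 11 px higher than predicted, while the column matches. I'll check this numerically in a fresh frame.

```bash
python3 - <<'E'
from go import *
im=grab_frame("side").astype(int); s=state(); print(s["time_s"],np.round(s["ee_pos"],1))
m=((im[:,:,2]-im[:,:,0]>8)); m[:, :195]=0; m[:,260:]=0; m[225:]=0;m[:150]=0
for r in range(180,222,2): 
    c=np.where(m[r])[0]; print(r,(c.min(),c.max(),len(c)) if len(c) else None)
x,y,z=s["ee_pos"]
for zz in (z-22,z,z+20,z+57,z+60): print(zz.round(),proj("side",[(x,y,zz)]).round(1))
R=Ro.from_euler("z",31,degrees=True)
print(proj("side",np.array([R.apply([a,b,0]) for a in(-16,16) for b in(-13.5,13.5)])+[x,y,z-22]).round(1))
E
```

```text
3.2167 [619.4  79.3 172.9]
180 (np.int64(236), np.int64(242), 7)
182 (np.int64(230), np.int64(237), 5)
184 (np.int64(218), np.int64(225), 3)
186 (np.int64(229), np.int64(243), 12)
188 (np.int64(223), np.int64(237), 14)
190 (np.int64(218), np.int64(228), 11)
192 (np.int64(214), np.int64(224), 9)
194 None
196 None
198 None
200 None
202 None
204 None
206 None
208 None
210 None
212 None
214 None
216 None
218 None
220 None
151.0 [[224.  214.6]]
173.0 [[223.2 207.2]]
193.0 [[222.5 200.3]]
230.0 [[221.1 187.1]]
233.0 [[221. 186.]]
[[228.8 210.5]
 [231.7 216. ]
 [216.4 213.2]
 [219.1 218.8]]
```

```bash
python3 - <<'E'
from go import *
im=grab_frame("side").astype(int)
for r in range(196,222): print(r,*[tuple(int(v) for v in im[r,c]) for c in(218,222,226,230)])
o=cv2.resize(im[160:235,190:290].astype(np.uint8),(800,600),interpolation=3)
for z in(151,173):
  s=state();u=proj("side",[(*s["ee_pos"][:2],z)])[0]; cv2.circle(o,tuple(((u-[190,160]+.5)*8).astype(int)),4,(255,0,0) if z==151 else (0,255,0),2)
cv2.imwrite("pics/m3.png",o[:,:,::-1]); print(np.round(s["ee_pos"],1))
E
```

```text
196 (76, 80, 81) (85, 89, 91) (75, 78, 78) (88, 73, 64)
197 (78, 82, 84) (84, 89, 91) (75, 77, 79) (86, 72, 63)
198 (83, 86, 88) (81, 85, 87) (74, 76, 77) (86, 74, 66)
199 (86, 91, 94) (76, 78, 80) (73, 75, 77) (83, 73, 66)
200 (89, 94, 96) (76, 78, 79) (73, 75, 76) (83, 72, 66)
201 (90, 95, 96) (74, 76, 78) (74, 77, 78) (83, 73, 67)
202 (89, 93, 96) (74, 76, 78) (74, 75, 77) (83, 73, 66)
203 (90, 94, 96) (76, 77, 77) (79, 74, 73) (90, 73, 61)
204 (90, 90, 89) (79, 75, 71) (99, 80, 66) (99, 72, 53)
205 (109, 89, 78) (94, 74, 63) (115, 81, 58) (103, 71, 48)
206 (145, 103, 74) (113, 79, 56) (114, 78, 53) (104, 72, 49)
207 (173, 116, 74) (117, 80, 53) (106, 73, 49) (101, 70, 48)
208 (181, 120, 73) (114, 78, 53) (104, 72, 50) (101, 70, 48)
209 (181, 119, 73) (115, 78, 52) (101, 69, 44) (102, 69, 46)
210 (182, 120, 73) (126, 84, 54) (102, 70, 48) (105, 73, 49)
211 (185, 121, 73) (141, 94, 60) (101, 70, 47) (108, 75, 53)
212 (183, 122, 74) (149, 99, 62) (103, 71, 48) (113, 80, 58)
213 (181, 118, 73) (157, 104, 64) (105, 71, 49) (119, 93, 75)
214 (177, 116, 70) (164, 109, 67) (108, 73, 49) (131, 113, 98)
215 (172, 114, 70) (170, 113, 69) (112, 77, 51) (138, 126, 114)
216 (172, 114, 70) (178, 117, 72) (113, 78, 53) (147, 136, 123)
217 (171, 113, 69) (182, 119, 72) (115, 80, 56) (148, 136, 126)
218 (175, 115, 70) (184, 122, 72) (121, 92, 72) (148, 139, 127)
219 (180, 119, 73) (184, 121, 76) (128, 107, 94) (150, 141, 130)
220 (182, 120, 72) (179, 118, 74) (123, 110, 100) (156, 146, 135)
221 (183, 120, 73) (168, 117, 80) (121, 112, 105) (158, 149, 137)
[619.1  79.4 172.6]
```

View pics/m3.png

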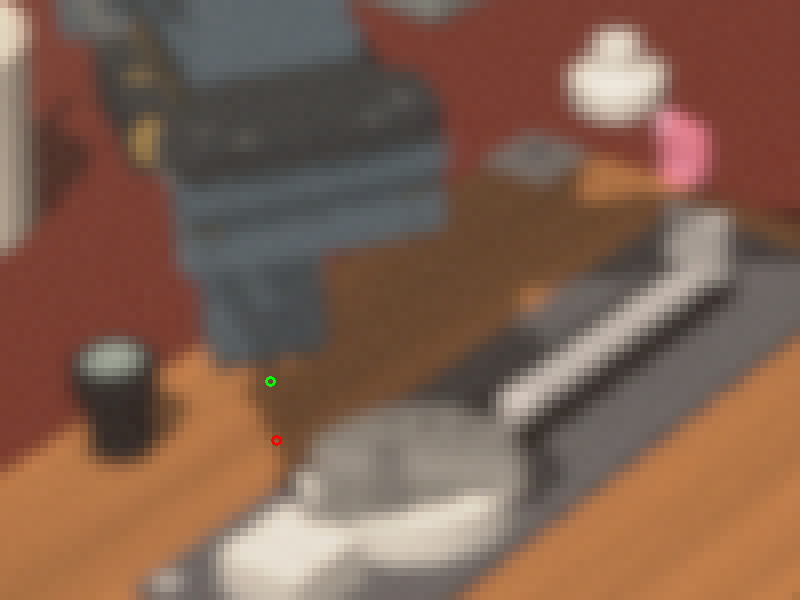

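The marked TCP projection (green, (270,381) in the crop) sits just below the visible fingertips, and the predicted tip (red) is lower still. I'll descend gently beside the peg and watch the force and the image.

```bash
python3 -m jog '0 0 0.02 0 0 0;0 0 0.04 0 0 0;0 0 0.054 0 0 0;0 0 0.054 0 0 0;0 0 0.054 0 0 0;0 0 0.054 0 0 0;0 0 0.054 0 0 0'
python3 - <<'E'
from go import *
im=grab_frame("side"); s=state(); print(s["time_s"],np.round(s["ee_pos"],1),np.round(s["ee_rot"],1),np.round(s["force"],1))
for r in range(204,226): print(r,*[tuple(int(v) for v in im[r,c]) for c in(219,223,227)])
cv2.imwrite("pics/s3.png",im[:,:,::-1])
E
```

```text
time_s: 3.85
ee_pos: [619.5, 79.5, 145.8]
ee_rot: [179.9, -0.3, 31.1]
force: [-0.4, 0.4, 0.2]
gripper_width: 0.4
3.9 [619.6  79.5 145.9] [179.9  -0.3  31.2] [0.5 0.3 0.4]
204 (84, 90, 92) (84, 89, 91) (73, 75, 78)
205 (79, 83, 85) (84, 88, 90) (76, 78, 79)
206 (77, 80, 82) (83, 87, 89) (74, 76, 76)
207 (79, 83, 84) (79, 82, 85) (73, 76, 77)
208 (86, 90, 92) (75, 79, 79) (74, 76, 77)
209 (89, 94, 95) (76, 77, 79) (73, 75, 76)
210 (90, 94, 97) (75, 78, 78) (74, 76, 77)
211 (90, 95, 97) (75, 77, 78) (75, 75, 77)
212 (89, 94, 96) (75, 78, 79) (76, 74, 75)
213 (90, 92, 92) (77, 76, 75) (85, 73, 67)
214 (96, 87, 82) (83, 71, 66) (100, 74, 58)
215 (124, 90, 72) (97, 71, 55) (110, 78, 56)
216 (154, 105, 69) (107, 73, 49) (113, 81, 60)
217 (170, 114, 70) (116, 78, 52) (109, 80, 59)
218 (177, 118, 71) (123, 84, 54) (107, 87, 72)
219 (183, 120, 73) (131, 90, 57) (113, 100, 90)
220 (185, 122, 75) (139, 94, 60) (111, 102, 94)
221 (184, 120, 74) (134, 95, 68) (108, 100, 92)
222 (180, 120, 76) (119, 94, 80) (120, 111, 104)
223 (168, 116, 80) (136, 124, 114) (157, 146, 134)
224 (146, 111, 89) (184, 173, 159) (187, 175, 162)
225 (133, 114, 104) (219, 210, 193) (192, 179, 166)
```

Still no contact force, and the pose is as planned. I'll push slowly along tool -x and use the force to feel for the peg.

```bash
python3 -m jog '-0.006 0 0 0 0 0;-0.012 0 0 0 0 0;-0.016 0 0 0 0 0;-0.02 0 0 0 0 0;-0.023 0 0 0 0 0;-0.026 0 0 0 0 0;-0.029 0 0 0 0 0;-0.032 0 0 0 0 0;-0.035 0 0 0 0 0;-0.038 0 0 0 0 0;-0.04 0 0 0 0 0'
python3 - <<'E'
from go import *
im=save("side","s4.png",(190,160,290,235),8); s=state(); print(s["time_s"],np.round(s["ee_pos"],1),np.round(s["force"],1))
for r in tip_of("peg_top","side"): print(r)
E
```

```text
time_s: 4.82
ee_pos: [602.3, 69.1, 145.7]
ee_rot: [179.9, -0.3, 31.1]
force: [0.1, -0.4, 0.5]
gripper_width: 0.4
4.8667 [602.1  69.  145.8] [0.2 0.2 0.1]
{'location': [253.4, 217.0], 'confidence': 0.38}
{'location': [265.5, 171.5], 'confidence': 0.33}
```

View pics/s4.png

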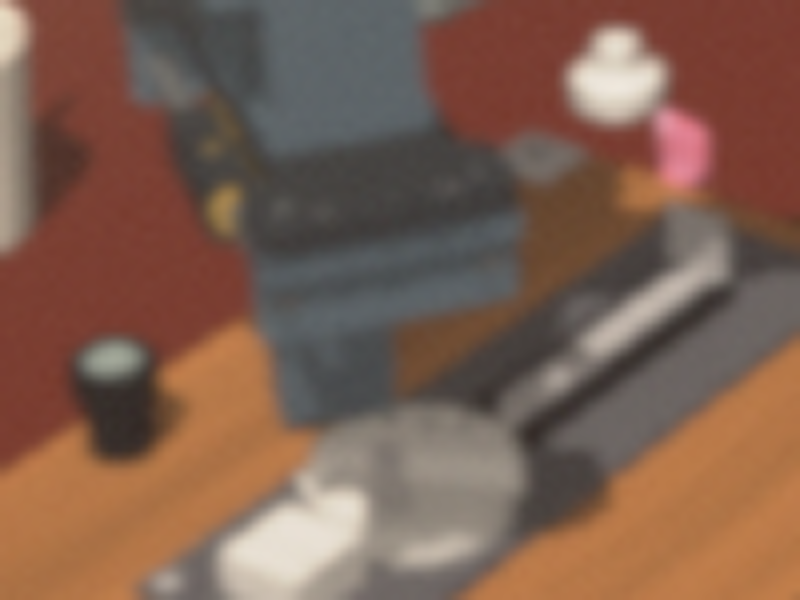

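No contact: the peg (dark upright at about (385,470)) hasn't moved, and the fingertips show at around (340,415), higher than the model says. I'll back off and probe downwards to find the true tip height.

```bash
python3 -m jog '0.01 0 0 0 0 0;0.025 0 0 0 0 0;0.036 0 0 0 0 0;0.036 0 0 0 0 0;0.036 0 0.004 0 0 0;0.036 0 0.008 0 0 0;0.036 0 0.012 0 0 0;0.036 0 0.012 0 0 0;0.036 0 0.012 0 0 0'
python3 -m jog '0 0 0.004 0 0 0;0 0 0.008 0 0 0;0 0 0.008 0 0 0'
python3 -m jog '0 0 0.004 0 0 0;0 0 0.008 0 0 0;0 0 0.008 0 0 0'
```

```text
time_s: 5.67
ee_pos: [617.4, 78.3, 139.6]
ee_rot: [180.0, -0.2, 31.1]
force: [-1.0, 0.1, 0.2]
gripper_width: 0.6
time_s: 5.92
ee_pos: [617.1, 78.2, 135.2]
ee_rot: [180.0, -0.2, 31.1]
force: [-0.6, 0.1, 0.7]
gripper_width: 0.3
time_s: 6.17
ee_pos: [616.8, 78.2, 130.6]
ee_rot: [180.0, -0.2, 31.1]
force: [-0.2, -0.5, -0.8]
gripper_width: 0.5
```

```bash
python3 -m jog '0 0 0.004 0 0 0;0 0 0.008 0 0 0;0 0 0.008 0 0 0'
python3 -m jog '0 0 0.004 0 0 0;0 0 0.008 0 0 0;0 0 0.008 0 0 0'
python3 - <<'E'
from go import *
im=save("side","s5.png",(190,160,290,235),8); s=state(); print(s["time_s"],np.round(s["ee_pos"],1),np.round(s["force"],1))
E
```

```text
time_s: 6.42
ee_pos: [616.5, 78.1, 126.0]
ee_rot: [-180.0, -0.1, 31.1]
force: [-0.3, -0.5, 0.3]
gripper_width: 0.7
time_s: 6.67
ee_pos: [616.1, 78.1, 121.4]
ee_rot: [-180.0, -0.0, 31.1]
force: [0.0, -0.3, 0.3]
gripper_width: 0.6
6.7167 [616.3  78.1 121.7] [-0.2 -0.2 -0.5]
```

View pics/s5.png

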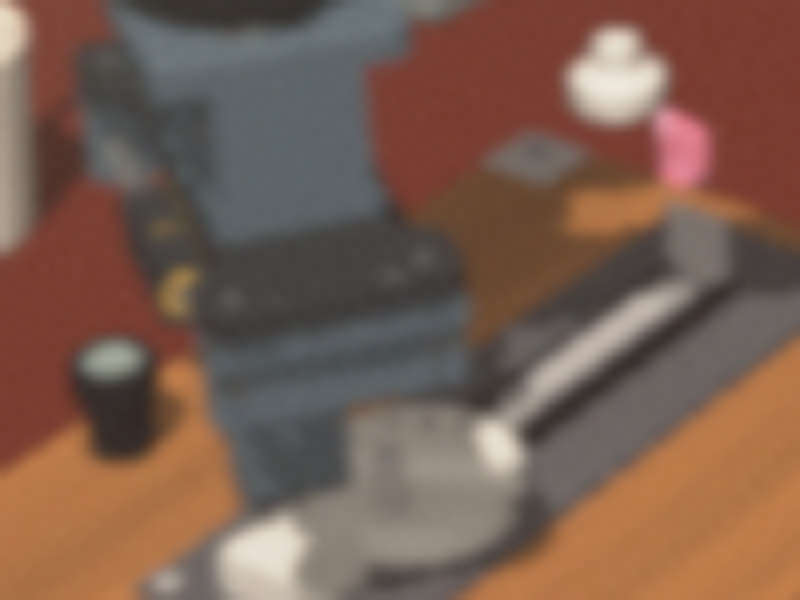

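The fingers are now clearly behind (on the case's -y side of) the keeper and disc, so there is a lateral offset rather than a height one. I'll quantify it.

```bash
python3 - <<'E'
from go import *
print("base proj side",proj("side",[(0,0,0),(0,0,100)]).round(1),"top",proj("top",[(0,0,0)]).round(1))
for z in(100,110,125): print(z,onz("side",(220.6,223.7),z).round(1))
s=state();P=np.array(s["ee_pos"]);R=Ro.from_euler("xyz",s["ee_rot"],degrees=True)
c=np.array([P+R.apply([a,b,22]) for a in(-16,16) for b in(-13.5,13.5)]); print(c.round(1),proj("side",c).round(1))
def inv(q): q=np.array(q[:2])-p[:2]; C,S=np.cos(p[2]),np.sin(p[2]); return C*q[0]+S*q[1],-S*q[0]+C*q[1]
print("tcp case",np.round(inv(P),1),[np.round(inv(k),0) for k in c]); print("qpos",np.round(s["qpos"],2),np.round(s["effort"],1),s["force"])
a=save("top","t5.png",(200,100,340,220),4)
for k in(("qpos"),): print(np.hypot(P[0],P[1]),np.degrees(np.arctan2(P[1],P[0])))
E
```

```text
base proj side [[466.1 265.7]
 [474.6 234.8]] top [[274. 385.]]
100 [642.2  48.9 100. ]
110 [637.1  62.7 110. ]
125 [629.5  83.4 125. ]
[[595.6  81.4  99.7]
 [609.6  58.3  99.7]
 [623.   98.   99.7]
 [637.   74.8  99.7]] [[234.6 232.6]
 [231.7 226.9]
 [222.3 235.4]
 [219.7 229.7]]
tcp case [93.6 -5.6] [array([87., 14.]), array([73., -8.]), array([114.,  -3.]), array([100., -26.])]
qpos [6.130e+00 2.571e+01 9.021e+01 6.000e-02 6.403e+01 6.497e+01] [  0.  -46.6 -21.8   0.1  -0.1  -0. ] [-0.15134795 -0.21358207 -0.50081654]
621.213876364824 7.223039983719456
```

The finger's right edge hides the disc's left part, and its bottom sits at about the keeper's top. So the tips appear to be near TCP level when the gripper is shut (higher than the model). I'll confirm with a gentle touch on the fixed keeper.

```bash
python3 -m jog '0 0 0.003 0 0 0;0 0 0.005 0 0 0;0 0 0.005 0 0 0'
python3 -m jog '0 0 0.003 0 0 0;0 0 0.005 0 0 0;0 0 0.005 0 0 0'
python3 - <<'E'
from go import *
im=grab_frame("side"); s=state(); print(s["time_s"],np.round(s["ee_pos"],1),np.round(s["force"],1))
for r in range(212,232): print(r,*[tuple(int(v) for v in im[r,c]) for c in(219,223,227,231)])
E
```

```text
time_s: 7.02
ee_pos: [616.3, 78.1, 119.1]
ee_rot: [-180.0, -0.1, 31.1]
force: [-0.4, 0.4, 0.4]
gripper_width: 0.2
time_s: 7.27
ee_pos: [616.1, 78.1, 116.3]
ee_rot: [-180.0, -0.0, 31.1]
force: [0.4, -0.3, -0.4]
gripper_width: 0.6
7.3167 [616.1  78.1 116.4] [-0.5 -0.5  0.5]
212 (92, 95, 97) (93, 99, 103) (93, 99, 103) (90, 96, 99)
213 (90, 95, 98) (91, 98, 102) (87, 94, 96) (81, 85, 86)
214 (93, 98, 102) (88, 93, 96) (83, 87, 90) (76, 78, 80)
215 (94, 97, 97) (81, 85, 87) (80, 84, 86) (75, 76, 77)
216 (99, 94, 93) (75, 78, 79) (81, 85, 86) (74, 75, 77)
217 (104, 93, 87) (74, 77, 77) (80, 83, 84) (76, 76, 77)
218 (112, 95, 85) (75, 77, 79) (76, 78, 79) (75, 77, 78)
219 (120, 98, 85) (79, 82, 85) (75, 76, 77) (76, 77, 77)
220 (124, 99, 84) (83, 86, 88) (74, 76, 78) (73, 75, 77)
221 (131, 101, 84) (85, 90, 92) (75, 76, 77) (76, 77, 76)
222 (139, 104, 84) (87, 91, 93) (77, 77, 78) (93, 91, 87)
223 (142, 106, 85) (90, 92, 93) (93, 90, 87) (119, 112, 104)
224 (134, 106, 89) (107, 105, 100) (119, 111, 104) (135, 126, 116)
225 (128, 112, 102) (161, 151, 140) (145, 136, 126) (141, 132, 122)
226 (153, 142, 132) (213, 201, 185) (168, 159, 146) (140, 130, 120)
227 (198, 186, 172) (227, 219, 204) (189, 178, 164) (140, 131, 120)
228 (221, 211, 195) (231, 223, 210) (196, 185, 170) (138, 130, 119)
229 (223, 215, 198) (232, 224, 211) (190, 179, 164) (138, 128, 118)
230 (215, 204, 187) (230, 221, 207) (173, 163, 150) (137, 127, 117)
231 (205, 193, 178) (222, 214, 196) (159, 149, 137) (135, 126, 117)
```

```bash
python3 - <<'E'
from go import *
def crop(f,n,c,pts,wh,cols,bgr0=(0,0)):
    im=cv2.imread("pics/"+f); x0,y0,x1,y1=c; sx=wh[0]/(x1-x0); 
    o=cv2.resize(im[y0:y1,x0:x1],wh,interpolation=3)
    for P,k in zip(pts,cols): u=proj(n,[P])[0]; cv2.circle(o,tuple(((u-[x0,y0]+.5)*sx).astype(int)),3,k,2)
    return o
P0=np.array([177.5,-547,202.8]); dy=np.array([np.sin(np.radians(18)),-np.cos(np.radians(18)),0])
pts=[P0,P0-[0,0,22],P0+dy*52-[0,0,22],P0-dy*52-[0,0,22]]
co=[(0,255,0),(0,0,255),(255,0,255),(255,0,255)]
a=crop("t0.png","top",(460,270,560,345),pts,(400,300),co); b=crop("s0.png","side",(360,60,460,135),pts,(400,300),co)
save("side","s6.png");save("top","t6.png"); s=state()
P=np.array(s["ee_pos"]); q=[P,P-[0,0,22],P+[0,0,57]]
c=crop("s6.png","side",(180,160,280,235),q,(400,300),co); d=crop("t6.png","top",(190,90,330,195),q,(400,300),co)
cv2.imwrite("pics/q.png",np.vstack([np.hstack([a,b]),np.hstack([c,d])]))
E
```

```text
(no output)
```

View pics/q.png

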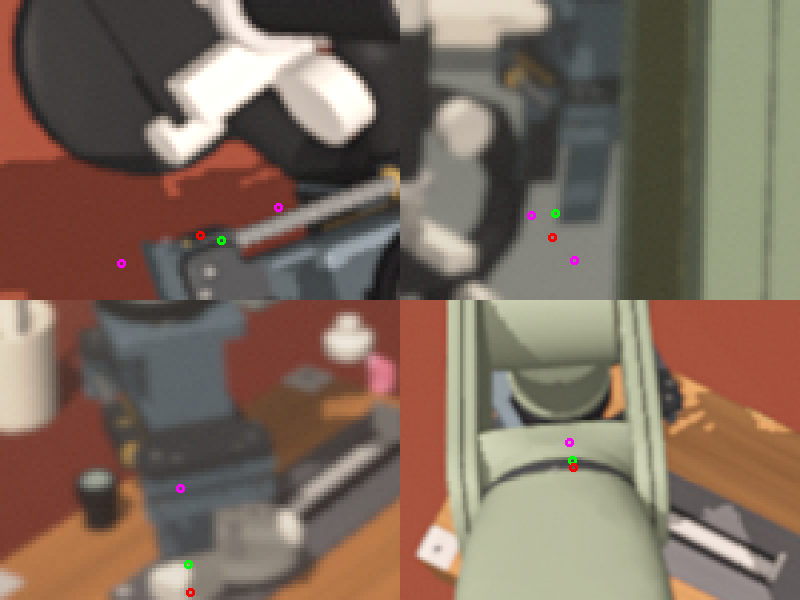

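All four crops (start and now) agree that the visible fingertips sit about at TCP level, roughly 20 mm above where the tool data put them. So the first push passed over the peg's top (142). I'll push again at TCP z of about 130.

```bash
python3 -m jog '0 0 -0.015 0 0 0;0 0 -0.027 0 0 0;0 0 -0.027 0 0 0;-0.006 0 -0.027 0 0 0;-0.012 0 -0.027 0 0 0;-0.016 0 -0.027 0 0 0;-0.02 0 -0.027 0 0 0;-0.023 0 -0.027 0 0 0;-0.026 0 -0.027 0 0 0;-0.028 0 -0.027 0 0 0'
python3 -m jog '-0.003 0 0 0 0 0;-0.006 0 0 0 0 0;-0.008 0 0 0 0 0'
python3 -m jog '-0.003 0 0 0 0 0;-0.006 0 0 0 0 0;-0.009 0 0 0 0 0'
```

```text
time_s: 8.25
ee_pos: [605.3, 71.1, 131.0]
ee_rot: [180.0, -0.2, 31.1]
force: [1.3, 2.2, 4.9]
gripper_width: 0.4
time_s: 8.5
ee_pos: [601.9, 69.0, 131.1]
ee_rot: [180.0, -0.3, 31.1]
force: [1.5, 1.3, 1.3]
gripper_width: 0.5
time_s: 8.75
ee_pos: [598.0, 66.6, 131.1]
ee_rot: [180.0, -0.3, 31.1]
force: [2.0, 0.7, 2.5]
gripper_width: 0.4
```

Contact: 2–3 N opposing, which matches the peg. I'll continue the turn, raised by 2 mm.

```bash
python3 -m jog '-0.002 0 -0.004 0 0 0;-0.006 0 -0.004 0 0 0;-0.009 0 -0.004 0 0 0;-0.012 0 -0.004 0 0 0;-0.014 0 -0.004 0 0 0'
python3 -m jog '-0.003 0 0 0 0 0;-0.006 0 0 0 0 0;-0.009 0 0 0 0 0;-0.011 0 0 0 0 0;-0.011 0 0 0 0 0'
python3 - <<'E'
from go import *
save("side","s7.png"); 
for n in("side",):
  for r in tip_of("peg_top",n): print(n,r,onz(n,r["location"],142).round(1))
print("want",proj("side",[(*w(45,26),142)]),w(45,26),np.round(state()["force"],1),np.round(state()["ee_pos"],1))
E
```

```text
time_s: 9.17
ee_pos: [591.3, 62.7, 132.7]
ee_rot: [180.0, -0.2, 31.1]
force: [0.2, -0.7, -0.1]
gripper_width: 0.3
time_s: 9.58
ee_pos: [586.4, 59.7, 132.7]
ee_rot: [180.0, -0.2, 31.1]
force: [-0.2, -0.3, 0.3]
gripper_width: 0.4
side {'location': [238.2, 213.6], 'confidence': 0.64} [589.5  56.7 142. ]
want [[247.78670241 212.56930525]] (np.float64(566.5246630506626), np.float64(48.421175886937924)) [ 0.4 -0.1 -0.6] [586.6  59.8 132.7]
```

Contact vanished after the 2 mm raise, so the tip was rubbing the peg's top edge (142) at TCP 131. That makes the tip about TCP + 11. I'll back off and redo the push at TCP z ≈ 115.

```bash
python3 -m jog '0 0 -0.012 0 0 0;0.01 0 -0.012 0 0 0;0.03 0 -0.012 0 0 0;0.05 0 -0.012 0 0 0;0.064 0 -0.012 0 0 0;0.064 0 -0.012 0 0 0;0.064 0 0 0 0 0;0.064 0 0.01 0 0 0;0.064 0 0.02 0 0 0;0.064 0 0.03 0 0 0;0.064 0 0.035 0 0 0;0.064 0 0.035 0 0 0'
python3 - <<'E'
from go import *
print(np.round(state()["force"],1)); save("side","s8.png")
for r in tip_of("peg_top","side"): print(r,onz("side",r["location"],142).round(1))
E
python3 -m jog '-0.004 0 0 0 0 0;-0.008 0 0 0 0 0;-0.012 0 0 0 0 0;-0.015 0 0 0 0 0;-0.018 0 0 0 0 0;-0.018 0 0 0 0 0'
python3 -m jog '-0.003 0 0 0 0 0;-0.006 0 0 0 0 0;-0.008 0 0 0 0 0'
```

```text
time_s: 10.68
ee_pos: [613.3, 76.2, 114.3]
ee_rot: [-180.0, -0.1, 31.1]
force: [0.2, -0.1, 0.2]
gripper_width: 0.6
[ 0.2 -0.1  0.2]
{'location': [239.8, 217.2], 'confidence': 0.8} [581.3  72.  142. ]
time_s: 11.28
ee_pos: [607.3, 73.5, 115.7]
ee_rot: [-179.9, -0.4, 31.1]
force: [2.4, 5.8, 0.1]
gripper_width: 0.5
time_s: 11.53
ee_pos: [604.4, 73.4, 115.9]
ee_rot: [-179.8, -0.7, 31.0]
force: [2.1, 9.0, -1.2]
gripper_width: -0.0
```

Now it's clear: the tool slid from (607.3,73.5) to (604.4,73.4), which is the peg's tangent, with about 3 N tangential. So the peg is turning, and the rest is radial force from pushing along the chord. I'll follow the arc instead.

```bash
python3 -m jog '-0.004 -0.001 0 0 0 0;-0.007 -0.0018 0 0 0 0;-0.0107 -0.0024 0 0 0 0;-0.015 -0.0025 0 0 0 0;-0.019 -0.0025 0 0 0 0;-0.0224 -0.0023 0 0 0 0;-0.0224 -0.0023 0 0 0 0'
python3 - <<'E'
from go import *
print(np.round(state()["force"],1)); save("side","s9.png")
for q in("peg_top",):
  for r in tip_of(q,"side"): print(r,onz("side",r["location"],142).round(1))
for a in(103,115,128,141,154): print(a,proj("side",[(*(np.array(w(45,0))+26*np.array([np.cos(np.radians(a)),np.sin(np.radians(a))])),142)]).round(1))
E
```

```text
time_s: 12.12
ee_pos: [592.8, 70.0, 115.7]
ee_rot: [-179.6, -0.6, 30.9]
force: [0.1, 7.0, 0.4]
gripper_width: 0.4
[0.1 7.  0.4]
{'location': [245.1, 211.6], 'confidence': 0.79} [574.4  45.1 142. ]
103 [[239.7 215. ]]
115 [[241.9 214.8]]
128 [[244.1 214.3]]
141 [[246.1 213.5]]
154 [[247.8 212.6]]
```

```bash
python3 -m jog '-0.004 0.0008 0 0 0 0;-0.008 0.0018 0 0 0 0;-0.0114 0.0027 0 0 0 0;-0.0114 0.0027 0 0 0 0'
python3 - <<'E'
from go import *
print(np.round(state()["force"],1)); save("side","s10.png")
for r in tip_of("peg_top","side"): print(r)
for r in tip_of("disc","side"): print("disc",r)
im=cv2.imread("pics/s10.png")[190:240,210:275]; o=cv2.imread("pics/s8.png")[190:240,210:275]
cv2.imwrite("pics/last.png",np.hstack([cv2.resize(o,(400,308),interpolation=3),cv2.resize(im,(400,308),interpolation=3)]))
E
```

```text
time_s: 12.55
ee_pos: [587.4, 66.2, 115.7]
ee_rot: [-179.4, -0.5, 30.9]
force: [-1.2, 4.9, 0.6]
gripper_width: 0.3
[-1.2  4.9  0.6]
{'location': [249.1, 210.9], 'confidence': 0.73}
{'location': [252.2, 218.5], 'confidence': 0.72}
{'location': [179.6, 369.9], 'confidence': 0.62}
{'location': [316.2, 363.2], 'confidence': 0.5}
{'location': [319.8, 178.9], 'confidence': 0.39}
disc {'location': [241.7, 222.4], 'confidence': 0.6}
```

Peg estimate is near the target. I'll retreat, go to the staging pose behind the tab (clear of the top view), and measure the slot there.

```bash
python3 -m jog '0.008 0 0 0 0 0;0.02 -0.004 0 0 0 0;0.03 -0.006 0 0 0 0;0.03 -0.006 -0.04 0 0 0;0.03 -0.006 -0.1 0 0 0;0.03 -0.006 -0.16 0 0 0;0.03 -0.006 -0.16 0 0 0'
python3 - <<'E'
from go import *
rows([(*w(-146,0),195,DEG)])
E
```

```text
time_s: 13.28
ee_pos: [602.9, 75.4, 202.2]
ee_rot: [-179.8, -1.1, 30.9]
force: [0.6, 0.4, 0.4]
gripper_width: 0.5
t 13.28 [602.9  75.4 202.2] [-179.8   -1.1   30.9] [0.6 0.4 0.4]
[ 505.6 -134.5  195.    63.8] -> -0.3828 0.2601 0.0061 0.0018 -0.0127 -0.3655 dist 231
```

```bash
python3 -m jog '-0.06 0.04 -0.03 0 0 -0.07;-0.13 0.09 -0.03 0 -0.005 -0.14;-0.2 0.14 -0.02 0 -0.01 -0.2;-0.27 0.18 0 0 -0.012 -0.27;-0.33 0.225 0 0 -0.0127 -0.33;-0.383 0.26 0.006 0.002 -0.0127 -0.365;-0.383 0.26 0.006 0.002 -0.0127 -0.365;-0.383 0.26 0.006 0.002 -0.0127 -0.365;-0.383 0.26 0.006 0.002 -0.0127 -0.365'
python3 - <<'E'
from go import *
save("top","t11.png");save("side","s11.png"); off=np.load("off.npy"); o={"top":off[:2],"side":off[2:]}
def case(n,px,z):
    q=onz(n,np.array(px)-o[n],z)[:2]-p[:2]; C,S=np.cos(p[2]),np.sin(p[2]); return np.round([C*q[0]+S*q[1],-S*q[0]+C*q[1]],1)
for n in("top","side"):
  for q,z in(("peg_top",142),("disc",104),("bar",104),("bar_nose",104)):
    for r in tip_of(q,n)[:2]: print(n,q,r["location"],round(r["confidence"],2),case(n,r["location"],z))
# rectify lid plane z=118 in case frame, 0.25mm? 3px/mm region x -20..100,y -50..50
def rect(n,f,x0,x1,y0,y1,z,s=4):
    X,Y=np.meshgrid(np.arange(x0,x1,1/s),np.arange(y1,y0,-1/s)); P=W=np.c_[w(X.ravel(),Y.ravel())[0],w(X.ravel(),Y.ravel())[1],np.full(X.size,z)]
    u=proj(n,P)+o[n]; return cv2.remap(cv2.imread(f),u[:,0].reshape(X.shape).astype(np.float32),u[:,1].reshape(X.shape).astype(np.float32),cv2.INTER_CUBIC)
a=rect("top","pics/t11.png",0,100,-50,50,118); b=rect("side","pics/s11.png",0,100,-50,50,118)
for i in(a,b): cv2.line(i,(0,200),(399,200),(0,255,255),1)
c=cv2.imread("pics/s11.png")[180:255,200:300]; d=cv2.imread("pics/t11.png")[130:205,225:325]
cv2.imwrite("pics/last.png",np.vstack([np.hstack([a,b])[50:350],np.hstack([cv2.resize(c,(400,300),interpolation=3),cv2.resize(d,(400,300),interpolation=3)])]))
E
```

```text
time_s: 14.03
ee_pos: [506.1, -134.4, 195.1]
ee_rot: [180.0, -0.0, 63.7]
force: [0.3, 0.9, -0.4]
gripper_width: 0.2
top peg_top [256.3, 159.3] 0.77 [58.2 23.1]
top peg_top [270.4, 119.2] 0.6 [ 75.5 -85.3]
top disc [260.6, 157.9] 0.67 [55.6  6.5]
top bar [302.8, 175.6] 0.69 [-61.7  -2.6]
top bar_nose [282.3, 164.3] 0.75 [-1.6 -4.5]
top bar_nose [252.2, 150.1] 0.7 [84.4 -1.7]
side peg_top [248.3, 211.7] 0.82 [41.2 23.9]
side disc [240.5, 223.6] 0.58 [53.   4.4]
side bar [359.9, 207.8] 0.75 [-190.8  222.4]
side bar [261.7, 203.4] 0.72 [-56.  -11.7]
side bar_nose [253.9, 217.1] 0.55 [ 9.5 13.8]
side bar_nose [343.5, 216.1] 0.45 [-130.   206.1]
```

View pics/last.png

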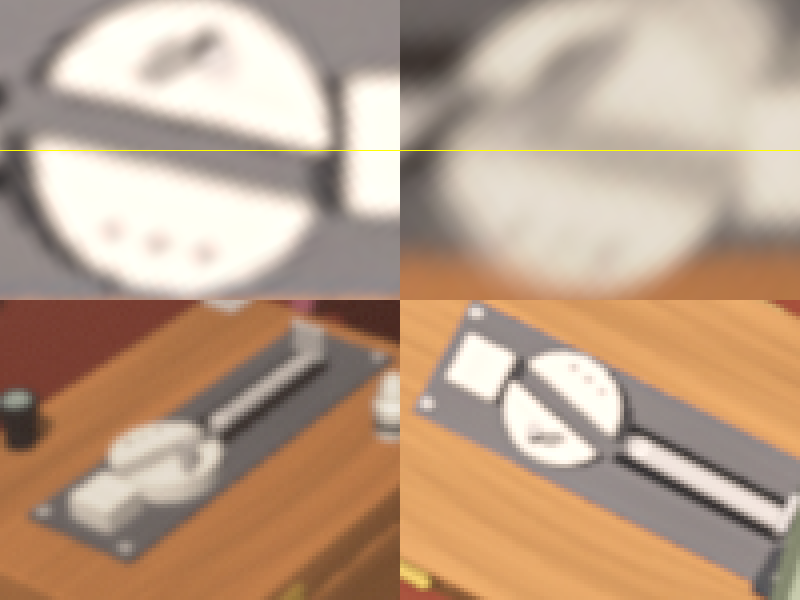

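The rectified top view (left) shows the slot running from (40,95) to (325,165): still about 14° short of in line, with the peg at the side as expected. The bar and tab are untouched. With the tool now aligned to the case, I'll push the peg the last 6 mm along case -x. I'll also set up a numeric slot-angle measurement.

```bash
cat > slot.py <<'E'
from go import *
off=np.load("off.npy"); o={"top":off[:2],"side":off[2:]}
def rect(im,x0,x1,y0,y1,z,s=4,n="top"):
    X,Y=np.meshgrid(np.arange(x0,x1,1/s),np.arange(y1,y0,-1/s)); a,b=w(X.ravel(),Y.ravel())
    u=(proj(n,np.c_[a,b,np.full(X.size,z)])+o[n]).astype(np.float32)
    return cv2.remap(im,u[:,0].reshape(X.shape),u[:,1].reshape(X.shape),cv2.INTER_CUBIC)
def slot(im):
    g=cv2.cvtColor(rect(im,5,85,-40,40,118),cv2.COLOR_RGB2GRAY); m=np.zeros_like(g); cv2.circle(m,(160,160),125,255,-1)
    m=((g<185)&(m>0)).astype(np.uint8); n,l,st,c=cv2.connectedComponentsWithStats(m); k=1+np.argmax(st[1:,4])
    ys,xs=np.where(l==k); v,W=np.linalg.eigh(np.cov(xs,-ys)); d=W[:,1]; a=np.degrees(np.arctan2(d[1],d[0])); a=(a+90)%180-90
    return round(a,1),"centre",np.round([5+c[k][0]/4,40-c[k][1]/4],1),"area mm2",st[k,4]/16
E
python3 - <<'E'
from slot import *
print(slot(cv2.imread("pics/t11.png")[:,:,::-1]),slot(cv2.imread("pics/t0.png")[:,:,::-1]))
rows([(*w(82,26),190,DEG),(*w(82,26),115,DEG)])
E
```

```text
(np.float64(-14.0), 'centre', array([45.5,  1.6]), 'area mm2', np.float64(771.625)) (np.float64(-62.5), 'centre', array([46.3,  0.6]), 'area mm2', np.float64(781.1875))
t 14.53 [ 505.6 -134.2  195.1] [-180.    -0.    63.8] [-0.3  0.  -0.2]
[582.8  81.6 190.   63.8] -> 0.4555 -0.0519 0.0102 -0.0001 -0.0001 -0.0002 dist 229
[582.8  81.6 115.   63.8] -> 0.4554 -0.0518 0.1602 -0.0001 -0.0001 -0.0002 dist 243
```

```bash
python3 -m jog '0.07 -0.008 0 0 0 0;0.15 -0.018 0 0 0 0;0.23 -0.027 0 0 0 0;0.31 -0.036 0 0 0 0;0.38 -0.044 0 0 0 0;0.43 -0.05 0 0 0 0;0.456 -0.052 0.01 0 0 0;0.456 -0.052 0.01 0 0 0;0.456 -0.052 0.04 0 0 0;0.456 -0.052 0.08 0 0 0;0.456 -0.052 0.12 0 0 0;0.456 -0.052 0.15 0 0 0;0.456 -0.052 0.16 0 0 0;0.456 -0.052 0.16 0 0 0;0.456 -0.052 0.16 0 0 0'
python3 -c "
from go import *
rows([(*w(76,26),115,DEG),(*w(66,26),115,DEG)])"
```

```text
time_s: 15.78
ee_pos: [583.1, 81.0, 115.6]
ee_rot: [180.0, -0.0, 63.8]
force: [0.6, -0.3, -0.0]
gripper_width: 0.1
t 15.78 [583.1  81.  115.6] [180.   -0.   63.8] [ 0.6 -0.3 -0. ]
[580.2  76.2 115.   63.8] -> -0.0111 -0.0010 0.0012 0.0002 -0.0001 -0.0008 dist 6
[575.8  67.3 115.   63.8] -> -0.0311 -0.0009 0.0012 0.0002 -0.0001 -0.0008 dist 16
```

```bash
python3 -m jog '-0.004 0 0 0 0 0;-0.008 0 0 0 0 0;-0.012 0 0 0 0 0;-0.015 0 0 0 0 0;-0.018 0 0 0 0 0;-0.021 0 0 0 0 0;-0.024 0 0 0 0 0;-0.027 0 0 0 0 0;-0.029 0 0 0 0 0;-0.031 0 0 0 0 0;-0.031 0 0 0 0 0'
python3 -c "
from go import *
rows([(*w(66,26),115,DEG)])"
```

```text
time_s: 16.7
ee_pos: [575.3, 67.6, 115.8]
ee_rot: [-179.9, -0.0, 63.7]
force: [-3.0, 4.9, 3.5]
gripper_width: 0.3
t 16.7 [575.3  67.6 115.8] [-179.9   -0.    63.7] [-3.   4.9  3.5]
[575.8  67.3 115.   63.8] -> -0.0001 0.0011 0.0016 -0.0010 -0.0001 -0.0009 dist 1
```

```bash
python3 -m jog '0.012 0 0 0 0 0;0.022 0 0 0 0 0;0.022 0 -0.03 0 0 0;0.022 0 -0.09 0 0 0;0.022 0 -0.15 0 0 0;0.0 0.005 -0.16 0 0 0;-0.07 0.01 -0.16 0 0 0;-0.15 0.02 -0.16 0 0 0;-0.23 0.03 -0.16 0 0 0;-0.31 0.04 -0.16 0 0 0;-0.38 0.05 -0.16 0 0 0;-0.424 0.053 -0.16 0 0 0;-0.424 0.053 -0.16 0 0 0;-0.424 0.053 -0.16 0 0 0'
python3 - <<'E'
from slot import *
im=save("top","t12.png"); print(slot(im))
for r in tip_of("bar_nose","top")[:2]: print(r)
rows([(*w(-146,0),118,DEG)])
E
```

```text
time_s: 17.87
ee_pos: [505.0, -135.5, 195.3]
ee_rot: [-179.9, 0.0, 63.6]
force: [0.5, 0.2, 0.0]
gripper_width: 0.1
(np.float64(3.5), 'centre', array([44.9,  1.2]), 'area mm2', np.float64(765.75))
{'location': [282.2, 166.0], 'confidence': 0.8}
{'location': [129.2, 150.6], 'confidence': 0.25}
t 17.97 [ 505.7 -134.   195.4] [-179.9   -0.    63.8] [0.  0.2 0.9]
[ 505.6 -134.5  118.    63.8] -> -0.0010 0.0006 0.1548 -0.0011 -0.0001 -0.0007 dist 77
```

Slot is now +3.5° by my fit. I'll check the bias of that fit against the bar's own direction in the same picture before deciding.

```bash
python3 - <<'E'
from slot import *
im=cv2.imread("pics/t12.png")[:,:,::-1]
for f in("t0","t12"):
    im=cv2.imread(f"pics/{f}.png")[:,:,::-1]
    g=cv2.cvtColor(rect(im,-95,-8,-12,12,114),cv2.COLOR_RGB2GRAY).astype(float)
    ys=[]; xs=[]
    for i in range(0,g.shape[1],8):
        c=np.clip(g[:,i]-150,0,None); ys.append(12-(c*np.arange(len(c))).sum()/c.sum()/4); xs.append(-95+i/4)
    k=np.polyfit(xs,ys,1); print(f,"bar angle",np.degrees(np.arctan(k[0])).round(2),"y at 0,-100",np.round([k[1],k[1]-100*k[0]],1),np.round(ys[::4],1))
    # lid plate edges vs red/wood: keeper/plate border orientation
    g=rect(im,-140,120,-60,60,104).astype(float); sat=g.max(2)-g.min(2); m=(sat<45).astype(np.uint8)
    n,l,st,c=cv2.connectedComponentsWithStats(m); k=1+np.argmax(st[1:,4]); Y,X=np.where(l==k); r=cv2.minAreaRect(np.c_[X,Y].astype(np.float32)); print("plate",r)
E
```

```text
t0 bar angle 0.57 y at 0,-100 [ 0.9 -0. ] [0.  0.1 0.2 0.2 0.3 0.4 0.5 0.5 0.6 0.7 0.7]
plate ((519.4974365234375, 237.20797729492188), (339.49114990234375, 1042.0123291015625), 89.49296569824219)
t12 bar angle 0.56 y at 0,-100 [ 0.9 -0.1] [0.  0.1 0.1 0.2 0.4 0.4 0.5 0.6 0.6 0.7 0.7]
plate ((519.5, 239.49996948242188), (478.99993896484375, 1038.999755859375), 90.0)
```

The bar reads +0.55° in the same frame, so the slot is about +2.9° past in line. That's within the free play but marginal, so I'll nudge it back 1.3 mm from the other side of the peg.

```bash
python3 - <<'E'
from slot import *
p[2]+=np.radians(.55); np.save("p.npy",p); p=np.load("p.npy")
D2=np.degrees(p[2])
rows([(*w(9,26),190,D2),(*w(9,26),115,D2),(*w(24.5,26),115,D2)])
E
```

```text
t 17.97 [ 505.7 -134.   195.4] [-179.9   -0.    63.8] [0.  0.2 0.9]
[550.5  15.9 190.   64.4] -> 0.3085 -0.0521 0.0109 -0.0011 -0.0001 -0.0068 dist 157
[550.5  15.9 115.   64.4] -> 0.3085 -0.0519 0.1609 -0.0011 -0.0001 -0.0068 dist 176
[557.2  29.9 115.   64.4] -> 0.3395 -0.0522 0.1609 -0.0011 -0.0001 -0.0068 dist 190
```

```bash
python3 -m jog '0.07 -0.012 0 0 0 0;0.15 -0.026 0 0 0 0;0.22 -0.038 0 0 0 -0.006;0.28 -0.048 0 0 0 -0.006;0.308 -0.052 0.011 0 0 -0.006;0.308 -0.052 0.04 0 0 -0.006;0.308 -0.052 0.08 0 0 -0.006;0.308 -0.052 0.12 0 0 -0.006;0.308 -0.052 0.15 0 0 -0.006;0.308 -0.052 0.161 0 0 -0.006;0.308 -0.052 0.161 0 0 -0.006;0.315 -0.052 0.161 0 0 -0.006;0.32 -0.052 0.161 0 0 -0.006;0.325 -0.052 0.161 0 0 -0.006;0.33 -0.052 0.161 0 0 -0.006;0.334 -0.052 0.161 0 0 -0.006;0.337 -0.052 0.161 0 0 -0.006;0.339 -0.052 0.161 0 0 -0.006;0.339 -0.052 0.161 0 0 -0.006'
python3 - <<'E'
from go import *
rows([(*w(24.5,26),115,DEG)])
E
```

```text
time_s: 19.55
ee_pos: [556.9, 29.4, 115.1]
ee_rot: [-179.9, 0.0, 64.3]
force: [-1.6, -1.8, 1.7]
gripper_width: 0.6
t 19.55 [556.9  29.4 115.1] [-179.9    0.    64.3] [-1.6 -1.8  1.7]
[557.2  29.9 115.   64.4] -> 0.0012 -0.0001 0.0003 -0.0012 0.0005 -0.0006 dist 1
```

```bash
python3 -m jog '-0.012 0 0 0 0 0;-0.022 0 0 0 0 0;-0.022 0 -0.03 0 0 0;-0.022 0 -0.09 0 0 0;-0.04 0 -0.15 0 0 0;-0.1 0.01 -0.16 0 0 0;-0.18 0.03 -0.16 0 0 0;-0.26 0.045 -0.16 0 0 0;-0.32 0.052 -0.16 0 0 0;-0.341 0.052 -0.16 0 0 0;-0.341 0.052 -0.16 0 0 0;-0.341 0.052 -0.16 0 0 0'
python3 - <<'E'
from slot import *
im=save("top","t13.png"); print(slot(im)); print(slot(cv2.imread("pics/t12.png")[:,:,::-1]))
rows([(*w(-146,0),118,DEG)])
E
```

```text
time_s: 20.55
ee_pos: [506.6, -135.4, 195.2]
ee_rot: [-179.9, -0.0, 64.2]
force: [0.5, -0.1, -0.6]
gripper_width: 0.3
(np.float64(2.0), 'centre', array([45.1,  0.8]), 'area mm2', np.float64(764.8125))
(np.float64(3.0), 'centre', array([44.9,  0.8]), 'area mm2', np.float64(766.75))
t 20.6 [ 506.9 -134.7  195.2] [-179.9   -0.    64.3] [ 0.1  0.9 -0.4]
[ 506.9 -135.1  118.    64.4] -> -0.0007 0.0005 0.1543 -0.0012 -0.0003 -0.0007 dist 77
```

Residual is 2°: 2.4 mm over the slot's length, less than the 4 mm free play. I'll descend behind the tab (tip about 120) and approach.

```bash
python3 -m jog '0 0 0.04 0 0 0;0 0 0.08 0 0 0;0 0 0.12 0 0 0;0 0 0.15 0 0 0;0 0 0.171 0 0 0;0 0 0.171 0 0 0;0 0 0.171 0 0 0;0.006 0 0.171 0 0 0;0.012 0 0.171 0 0 0;0.018 0 0.171 0 0 0;0.024 0 0.171 0 0 0;0.029 0 0.171 0 0 0;0.034 0 0.171 0 0 0;0.038 0 0.171 0 0 0;0.042 0 0.171 0 0 0'
python3 - <<'E'
from go import *
rows([(*w(-120,0),109.5,DEG),(*w(-14,0),109.5,DEG)])
E
```

```text
time_s: 21.85
ee_pos: [516.0, -115.8, 109.9]
ee_rot: [-179.9, -0.0, 64.3]
force: [-1.0, -2.3, 1.3]
gripper_width: 0.5
t 21.85 [ 516.  -115.8  109.9] [-179.9   -0.    64.3] [-1.  -2.3  1.3]
[ 518.1 -111.6  109.5   64.4] -> 0.0094 0.0002 0.0008 -0.0010 -0.0000 -0.0007 dist 5
[564.  -16.1 109.5  64.4] -> 0.2214 0.0000 0.0008 -0.0010 -0.0000 -0.0007 dist 111
```

```bash
python3 -m jog '0.004 0 0 0 0 0;0.008 0 0 0 0 0;0.012 0 0 0 0 0;0.016 0 0 0 0 0;0.02 0 0 0 0 0;0.024 0 0 0 0 0;0.028 0 0 0 0 0;0.032 0 0 0 0 0;0.036 0 0 0 0 0;0.04 0 0 0 0 0'
python3 -m jog '0.004 0 0 0 0 0;0.008 0 0 0 0 0;0.012 0 0 0 0 0;0.016 0 0 0 0 0;0.02 0 0 0 0 0;0.024 0 0 0 0 0;0.028 0 0 0 0 0;0.032 0 0 0 0 0;0.036 0 0 0 0 0;0.04 0 0 0 0 0'
```

```text
time_s: 22.68
ee_pos: [524.7, -97.6, 109.9]
ee_rot: [-179.9, -0.0, 64.3]
force: [-0.0, -0.8, 1.1]
gripper_width: 0.5
time_s: 23.52
ee_pos: [533.5, -79.4, 109.9]
ee_rot: [-179.9, -0.0, 64.3]
force: [-0.9, -2.3, 1.5]
gripper_width: 0.6
```

```bash
python3 - <<'E'
from slot import *
s=state(); rows([(*w(-14,0),109.5,DEG)])
im=save("side","s14.png")
for q in("bar","bar_nose"):
  for r in tip_of(q,"side")[:2]: print(q,r)
for x in(20,35,50): print(x,proj("side",[(*w(x,0),104)]).round(1), "bar c",proj("side",[(*w(x-56,0),104)]).round(1))
E
```

```text
t 23.52 [533.5 -79.4 109.9] [-179.9   -0.    64.3] [-0.9 -2.3  1.5]
[564.  -16.1 109.5  64.4] -> 0.1406 0.0000 0.0008 -0.0010 -0.0000 -0.0007 dist 70
bar {'location': [253.2, 211.6], 'confidence': 0.72}
bar {'location': [359.7, 209.3], 'confidence': 0.48}
bar_nose {'location': [243.5, 226.9], 'confidence': 0.7}
bar_nose {'location': [249.8, 212.6], 'confidence': 0.6}
20 [[247.2 217.2]] bar c [[260.2 207.8]]
35 [[243.6 219.9]] bar c [[256.8 210.3]]
50 [[239.9 222.5]] bar c [[253.4 212.8]]
```

The bar is advancing at about 2.5 N, with its nose now inside the disc. Continuing.

```bash
python3 -m jog '0.004 0 0 0 0 0;0.008 0 0 0 0 0;0.012 0 0 0 0 0;0.016 0 0 0 0 0;0.02 0 0 0 0 0;0.024 0 0 0 0 0;0.028 0 0 0 0 0;0.032 0 0 0 0 0;0.036 0 0 0 0 0;0.04 0 0 0 0 0;0.044 0 0 0 0 0;0.048 0 0 0 0 0;0.052 0 0 0 0 0'
python3 -m jog '0.004 0 0 0 0 0;0.008 0 0 0 0 0;0.012 0 0 0 0 0;0.016 0 0 0 0 0;0.02 0 0 0 0 0;0.024 0 0 0 0 0;0.028 0 0 0 0 0;0.032 0 0 0 0 0;0.036 0 0 0 0 0;0.04 0 0 0 0 0;0.044 0 0 0 0 0;0.048 0 0 0 0 0'
python3 -m jog '0.003 0 0 0 0 0;0.006 0 0 0 0 0;0.009 0 0 0 0 0;0.012 0 0 0 0 0'
python3 -c "
from go import *
rows([(*w(-14,0),109.5,DEG)])"
```

```text
time_s: 24.75
ee_pos: [544.9, -55.4, 109.7]
ee_rot: [-179.9, -0.0, 64.3]
force: [0.2, -0.7, 0.1]
gripper_width: 0.3
time_s: 25.75
ee_pos: [555.3, -33.6, 109.7]
ee_rot: [-179.9, -0.0, 64.3]
force: [-0.8, -0.5, -0.4]
gripper_width: 0.2
time_s: 26.08
ee_pos: [558.0, -28.1, 109.7]
ee_rot: [-179.9, -0.0, 64.3]
force: [-0.5, -1.8, -0.9]
gripper_width: 0.5
t 26.08 [558.  -28.1 109.7] [-179.9   -0.    64.3] [-0.5 -1.8 -0.9]
[564.  -16.1 109.5  64.4] -> 0.0268 0.0003 0.0005 -0.0012 -0.0005 -0.0007 dist 13
```

Now gently to the stop, in small steps.

```bash
for i in 1 2; do :; done; python3 -m jog '0.002 0 0 0 0 0;0.004 0 0 0 0 0;0.006 0 0 0 0 0;0.008 0 0 0 0 0;0.01 0 0 0 0 0;0.012 0 0 0 0 0;0.014 0 0 0 0 0;0.016 0 0 0 0 0'
python3 -m jog '0.002 0 0 0 0 0;0.004 0 0 0 0 0;0.006 0 0 0 0 0;0.008 0 0 0 0 0'
python3 -m jog '0.002 0 0 0 0 0;0.004 0 0 0 0 0;0.006 0 0 0 0 0'
```

```text
time_s: 26.75
ee_pos: [561.5, -20.8, 109.7]
ee_rot: [-179.9, -0.0, 64.3]
force: [-0.3, -0.8, -1.1]
gripper_width: 0.4
time_s: 27.08
ee_pos: [563.3, -17.1, 109.7]
ee_rot: [-179.9, -0.0, 64.3]
force: [-0.7, -0.5, -0.1]
gripper_width: 0.1
time_s: 27.33
ee_pos: [563.4, -16.6, 109.8]
ee_rot: [-179.9, 0.3, 64.4]
force: [-3.6, -9.9, 3.2]
gripper_width: 0.5
```

It stopped firmly (10 N) at TCP case x ≈ -14.5, where home was predicted (-14). I'll retreat and check.

```bash
python3 -m jog '-0.01 0 0 0 0 0;-0.03 0 0 0 0 0;-0.04 0 0 0 0 0;-0.05 0 -0.04 0 0 0;-0.08 0 -0.1 0 0 0;-0.15 0 -0.16 0 0 0;-0.23 0 -0.18 0 0 0;-0.28 0 -0.18 0 0 0;-0.28 0 -0.18 0 0 0'
python3 - <<'E'
from slot import *
im=save("top","t15.png"); si=save("side","s15.png")
def case(n,px,z):
    q=onz(n,np.array(px)-o[n],z)[:2]-p[:2]; C,S=np.cos(p[2]),np.sin(p[2]); return np.round([C*q[0]+S*q[1],-S*q[0]+C*q[1]],1)
for n in("top","side"):
  for q,z in(("bar",104),("bar_nose",104),("peg_top",142)):
    for r in tip_of(q,n)[:2]: print(n,q,round(r["confidence"],2),case(n,r["location"],z))
# bar-top brightness along y=0 at z=114, old and new
for f in("t0","t15"):
    g=cv2.cvtColor(rect(cv2.imread(f"pics/{f}.png")[:,:,::-1],-125,115,-2,2,114,1),cv2.COLOR_RGB2GRAY).mean(0); print(f,[(x,int(g[x+125])) for x in range(-125,110,6)])
def edge(y): 
    g=cv2.cvtColor(rect(im,10,80,y-1,y+1,118,2),cv2.COLOR_RGB2GRAY).mean(0); return g[::8].astype(int)
for y in(-12,-9,-7,-3,0,3,7,9,12): print(y,edge(y))
b0=cv2.imread("pics/t0.png")[:,:,::-1]
for n,a,b in(("top",b0,im),("side",cv2.imread("pics/s0.png")[:,:,::-1],si)):
    for q in("objective","eyepiece","oil_bottle","lens_tube","slide_box","focus_knob"):
        r=tip_of(q,n)[:1]; print(n,q,[np.round(k["location"],1) for k in r])
print(state()["time_s"],np.round(state()["force"],1))
E
```

```text
time_s: 28.08
ee_pos: [501.7, -146.7, 202.0]
ee_rot: [180.0, 0.3, 64.1]
force: [0.3, 0.5, -0.2]
gripper_width: 0.5
top bar 0.47 [50.8  3.2]
top bar 0.24 [-337.4 -194.5]
top bar_nose 0.59 [112.8 -10.1]
top bar_nose 0.27 [258.3 263.6]
top peg_top 0.88 [42.5 20.9]
side bar 0.64 [61.4 -4.4]
side bar 0.51 [-180.   229.3]
side bar_nose 0.56 [126.8   9.4]
side bar_nose 0.56 [-143.1  195.2]
side peg_top 0.83 [37.6 16.7]
t0 [(-125, 97), (-119, 103), (-113, 236), (-107, 238), (-101, 243), (-95, 242), (-89, 242), (-83, 242), (-77, 242), (-71, 242), (-65, 241), (-59, 241), (-53, 241), (-47, 242), (-41, 242), (-35, 241), (-29, 241), (-23, 241), (-17, 244), (-11, 251), (-5, 233), (1, 127), (7, 137), (13, 255), (19, 245), (25, 255), (31, 255), (37, 223), (43, 137), (49, 97), (55, 218), (61, 250), (67, 254), (73, 253), (79, 255), (85, 147), (91, 254), (97, 255), (103, 255), (109, 254)]
t15 [(-125, 143), (-119, 143), (-113, 144), (-107, 144), (-101, 143), (-95, 143), (-89, 143), (-83, 141), (-77, 141), (-71, 141), (-65, 141), (-59, 142), (-53, 142), (-47, 142), (-41, 141), (-35, 142), (-29, 143), (-2
[... 708 characters left out ...]
31]
7 [212 233 237 237 230 222 220 221 224 223 222 222 215 213 209 208 208 211]
9 [205 247 248 248 244 236 234 236 238 236 237 236 227 227 218 214 218 215]
12 [189 253 254 254 254 253 253 253 253 253 253 253 252 252 249 250 251 238]
top objective [array([295.1, 212.8])]
top eyepiece [array([271.1, 117.4])]
top oil_bottle [array([142.6, 208.7])]
top lens_tube [array([271.4, 121.2])]
top slide_box []
top focus_knob [array([425.7, 161.5])]
side objective [array([298. , 211.8])]
side eyepiece [array([255.8, 242.4])]
side oil_bottle [array([262.1, 363.2])]
side lens_tube [array([314.1, 364.2])]
side slide_box [array([179. , 367.3])]
side focus_knob [array([264.7, 171.4])]
29.0833 [ 0.3  0.3 -0. ]
```

The bar runs unbroken through the disc into the keeper, with its tail about 115 mm on from the start (110–122 required). Nothing is being touched, so I'm handing in.

```bash
python3 -c "
from workcell import *
print(state()['time_s']); print(job_done())"
```

```text
29.0833
the job is handed in; nothing more can be done
None
```

The case is locked. I turned the disc in line by its peg, then pushed the bar by its tab through the disc and home into the keeper. It used shut-fingertip pushes only and took 29 s of the 51 s allowed.

**Last checks**
- **Bar travel:** the bar stopped firmly where home was predicted. In the top picture it runs unbroken through the disc into the keeper, its tail about 115 mm further on (110–122 mm required).
- **Disc:** the slot read about 2° out of line just before the bar went in, within the 4 mm of free play. The bar passed through at about 2.5 N.
- **Surroundings:** the objective, oil bottle and lens tube still showed about where they began. The slide box and focus knob each showed in only one camera. I did not check the driver separately. The arm was clear of everything, with no force on it.

**What disagreed or went wrong**
- **Fingertip height:** the fingertips turned out about 11 mm behind the TCP, not 22 mm ahead as stated. Because of this, the first push passed over the peg, and a second rubbed its top with about 5 N.
- **Pushing forces:** the peg push peaked at about 9 N, mostly towards the disc's axis. Testing the bar against its stop reached about 10 N, above the 3 N given for pushing it.
- **Overshoot:** the disc went about 3° past in line and was nudged back from the other side.
- **Network detections:** several were off by 10 mm or more, so I relied on my own image measurements instead.

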